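# Seat a detector module in the corner jig and hold it home

### The arm

A 6-joint arm with a two-finger parallel gripper is mounted at the origin on a cart in front of the work surface, level with it; the furniture and walls round the work are solid. World frame = base frame: x ahead of the robot, y to its left, z up, the work surface at z = 0. Lengths are in m, angles in rad, forces in N, time in s.
With the tool pointing down it reaches from about 0.425 to 0.95 m from the base axis. Payload 3.5 kg.
Tool frame: the origin (TCP) lies between the finger pads; the fingertips stand 14 mm ahead of it and the grasp point (between the pads) lies 5 mm behind it; z points along the fingers, y is the direction in which the jaws open and shut (so a half turn about z gives the same grasp; the last joint's range is limited). The gripper opens to 85 mm and grips with 20 to 120 N. Pads are 22 mm wide; open, the fingers measure 114 mm over their backs; the gripper's body (76 mm by 85 mm) begins 54 mm behind the grasp point. The pads swing forward as they close: fully open they stand 13 mm farther back than shut.
Start: joints at [-1.378, 0.286, 1.577, -0, 1.279, -0.15], TCP at [0.227, -0.636, 0.245] pointing down, gripper open.
Joint ranges: [-2.77, 2.77], [-0.9, 2.22], [0.21, 2.48], [-1.53, 4.67], [0.24, 2.81], [-2.84, 2.84]. Speed limits (rad/s): [2.79, 2.79, 3.14, 3.14, 3.14, 3.14].

### API

Orientations are given as a unit quaternion [x, y, z, w].
In Python, from plant import ctrl gives the robot as it stands. The module is installed in compiled form; this text tells all that it offers.
- The arm moves only by the tool servo_tool, never from a script. Its argument "increments" is text: rows parted by semicolons, each of 7 numbers parted by spaces: the turn, a rotation vector about the tool's x, y, z in rad, then the shift along the tool's x, y, z in cm, then the finger opening in cm, from 0 to 8.54. In form: ax ay az dx dy dz claw; .... A call has 1 to 10 rows; each row is the pose to reach, as a shift and turn from the pose commanded when the call began, along the tool's axes at that moment; what a row does not reach only later rows make up. A row lasts 1/12 s, in which the tool goes at most 41.7 mm and 7.16 degrees, less where a joint would pass 70% of its speed; a pose out of reach is approached as far as the arm can. A call with a gripper value outside its range is refused whole. The fingers move at their own pace and stop on an object; "grip_force" is the grip in N (left out, the last holds). Time passes only in rows, so rows that repeat a pose let the fingers close. It gives the time, the measured TCP pose, the force and the opening at its end, in the units of the state.
- ctrl.get_state(): the state, without advancing time (a new reading comes with each control period).
- ctrl.read_camera(name): name is "scene" or "top"; returns (picture, depth): 400x640x3 uint8, red, green, blue; 400x640 float32, m along the optical axis (not along the pixel's ray), 0 where there is no reading.
- ctrl.camera_info(name): a dict with "camera_matrix" (3x3 intrinsics, pixels), "world_to_cam" (4x4, takes a point from world to camera coordinates). Camera axes: x right, y down, z forward; pixel columns grow to the right and rows downward; lengths in m; the calibration is good to about 2 mm. A picture is of the moment at which its call begins. camera_info takes no time and is no camera call.
- ctrl.sign_off(): hands the job in, once; it reports no verdict.
The state is a dict: "time": time; "qpos": joint angles; "dq": joint speeds; "joint_efforts": joint torques, N m; "eef_pos": TCP position; "tcp_rot": TCP orientation; "contact_force": force on the tool from outside, world axes, zero at the start; "wrist_torque": the same for the moment, N m; "opening": opening from 0.0 (shut) to 1.0 (fully open).
Only numpy, scipy, OpenCV 4.12 (cv2) and the standard library are available. Lean on these libraries where they do the work, as an engineer would, in place of code of your own. Each camera call takes 0.05 s, during which the arm holds its last target.

### The job

The vial left standing on the corner jig is in the way: move it off and stand it upright on the bare desk. Then pick up the longer module (the one with two plugs), set it flat on the jig plate with its plug end pointing away from the end stop, and press it fully home into the corner, against the side fence and the end stop at once. Finish while still holding it pressed firmly against both; leave the short module and the small things lying about alone.

Things in the scene. Friction and masses are not known exactly. Their poses are not given: they have to be found in the camera images.
- jig: Corner jig, fixed to the desk: dark ground-steel plate 190 (x) x 160 (y) x 8 mm with two low steel bars on it. Origin: centre of the plate's underside, at desk level, so its upper face is at z = 8 mm. x runs along the side fence towards the end stop (away from the robot, within 0.25 rad), y towards the side fence (to the robot's left), z up.
- side_fence: Side fence of the jig: bar 110 mm along jig x, 12 mm thick in y, standing 12 mm above the plate (top 20 mm above the desk). Origin at the centre of its underside, on the plate. Its contact face looks to jig -y, at jig y = +50 mm, from jig x = -65 to +45 mm. Rigid.
- end_stop: End stop of the jig: bar 66 mm along jig y, 12 mm thick in x, standing 12 mm above the plate (top 20 mm above the desk). Origin at the centre of its underside, on the plate. Its contact face looks to jig -x, at jig x = +60 mm, from jig y = -31 to +35 mm. Rigid. The corner itself is open.
- jig_corner (a point): Point on the plate's upper face where the planes of the two contact faces cross: jig x = +60 mm, y = +50 mm. Plate, fence and stop are ground smooth (friction about 0.25), and a part pressed about 10 N towards each face sits firmly.
- module: The longer module: plain grey metal box 76 (x) x 46 (y) x 42 mm high, metal lid up, two brass plugs side by side in its -x end; 0.15 to 0.31 kg. Origin: centre of its underside, z up. Seated, its flat +x end touches the end stop and its +y side the side fence (origin at jig x 22, y 27, z 8 mm). It can be gripped across its 46 mm, above the 12 mm high bars.
- module_plug_end (a point): Point between the tips of the longer module's two plugs, which stick out 10 mm: 48 mm from the box centre along its -x, 20 mm above its underside. At the start it points roughly towards the robot (within 0.6 rad).
- short_module: A similar but shorter module, 52 x 46 x 42 mm, with one plug in its -x end. Not wanted: leave it. Origin at the centre of its underside. Which of the two modules lies left of the jig and which right changes.
- vial: Glass screw-cap vial with a white cap, 28 mm in diameter, 58 mm high, standing upright on the jig plate where the module has to go. Origin at the centre of its underside. About 20 g.
- cup: Small plastic sample cup 50 mm across and 45 mm high, a bystander. Origin at the centre of its underside.
- key_tag: Key on a tag, 109 mm long (along its y), 5 mm thick, lying on the desk; bystander.
- forceps: Steel forceps, 133 mm long (along y), 9 mm thick, lying on the desk; bystander.
- union: White tube union, 38 mm long (along y), 18 mm wide, 15 mm high, lying on the desk; bystander. A keyboard (x over 0.62 m, y 0.05 to 0.5 m), a beaker (near x 0.59, y 0.44 m) and further back or to the far left bottles, a wipes box, pens, a stapler and small parts are fixed in place.
Mind the look-alikes: they are no part of the job. What is shaped like the module but orange, pink or red is not meant.

How it is judged:
On the way, in this order (a step that is already met when the one before it is completed fails the run):
1. the vial stands upright on the desk, off the jig, let go (height (world z) of vial below 0.004 m and angle between vial's own z axis and vertical below 0.1 rad and contact force between the fingers and vial below 0.05 N and linear speed of vial below 0.02 m/s), for 0.2 s.
2. the longer module is lifted clear of the desk (height (world z) of module above 0.02 m), for 0.1 s.
At the end, for the whole second after the job is handed in: Longer module flat on the plate, square to the jig (0.05 rad), plugs away from the end stop, within 3 mm of its seat, at rest, gripped or pushed with over 1.5 N so that it presses side fence and end stop with over 1.5 N each; vial upright on the desk, off the jig (contact force between module and side_fence above 1.5 N and contact force between module and end_stop above 1.5 N and contact force between the fingers and module above 1.5 N and x of module in the frame of jig between 0.019 and 0.025 m and y of module in the frame of jig between 0.024 and 0.03 m and z of module in the frame of jig below 0.011 m and angle between the x axis of module and the x axis of jig, either way round below 0.05 rad and angle between module's own z axis and vertical below 0.05 rad and x of module_plug_end in the frame of jig below 0 m and linear speed of module below 0.01 m/s and height (world z) of vial below 0.004 m and angle between vial's own z axis and vertical below 0.1 rad); the arm keeps its last pose, push and grip.
It fails at once if the short module is moved by more than 20 mm (distance of short_module from where it was at the start of the episode above 0.02 m).
It fails at once if a small bystander (cup, key tag, forceps, tube union) is moved by more than 30 mm (distance of any of cup, key_tag, forceps, union from where it was at the start of the episode above 0.03 m).
It also fails if it takes over 64 s, if anything falls off the work surface, if the arm or the gripper's body presses on something with over 40 N, if the wrist force passes 120 N, or if a joint passes its speed limit or range.

## Working session

There is one attempt and no reset: what is moved stays moved. The work goes in short steps, Python scripts to look and compute and a tool call to move; the robot and the scene stay as the last step left them, time stands still between calls to the robot, and variables do not carry over. Pictures are saved under pics/ and viewed, and the job is handed in when it is done.

Besides the shell and the picture viewer there is one more tool, called after ">>>" as name(argument=value, ...) on one line, values as JSON. servo_tool: Moves the arm, as the interface text tells. Its arguments: {"type":"object","properties":{"increments":{"type":"string"},"grip_force":{"type":"number"}},"required":["increments"]}

```bash
mkdir -p pics; python3 - <<'E'
from plant import ctrl
import cv2,numpy as np
for n in("scene","top"):
    p,d=ctrl.read_camera(n); cv2.imwrite(f"pics/{n}0.png",p[:,:,::-1]); np.savez(f"{n}0.npz",p=p,d=d)
    i=ctrl.camera_info(n); print(n,np.round(i["camera_matrix"],2).tolist(),np.round(i["world_to_cam"],4).tolist())
print(ctrl.get_state())
E
```

```text
scene [[432.71, 0.0, 322.63], [0.0, 432.71, 197.37], [0.0, 0.0, 1.0]] [[-0.8887, -0.4581, 0.0183, 0.4833], [-0.2942, 0.5394, -0.789, 0.2148], [0.3516, -0.7066, -0.6141, 1.0752], [0.0, 0.0, 0.0, 1.0]]
top [[393.52, 0.0, 311.85], [0.0, 393.52, 203.05], [0.0, 0.0, 1.0]] [[-0.0036, -1.0, -0.001, -0.0182], [-0.9954, 0.0037, -0.0954, 0.566], [0.0954, 0.0007, -0.9954, 1.1532], [0.0, 0.0, 0.0, 1.0]]
{'time': 0.1, 'qpos': array([-1.37803693e+00,  2.87110153e-01,  1.57804229e+00,  2.84342325e-06,
        1.27857351e+00, -1.50011702e-01]), 'dq': array([ 0.00139167, -0.00199806, -0.00389516,  0.00107786,  0.00078736,
       -0.00029163]), 'joint_efforts': array([ 6.47109719e-04, -4.07297122e+01, -2.93699509e+01, -1.53579590e-04,
        3.44018648e-03,  1.26824546e-05]), 'eef_pos': array([ 0.22677845, -0.63516757,  0.24405707]), 'tcp_rot': array([ 9.85348920e-01,  1.70547260e-01, -2.14360031e-05, -1.06643617e-03]), 'contact_force': array([-0.13406286, -0.52023362,  0.28552162]), 'wrist_torque': array([-0.00790409, -0.04171994,  0.02143766]), 'opening': 0.9988372479769039}
```

View pics/top0.png

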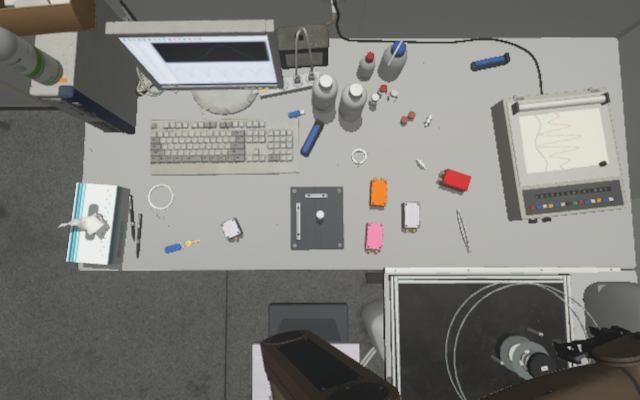

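View pics/scene0.png

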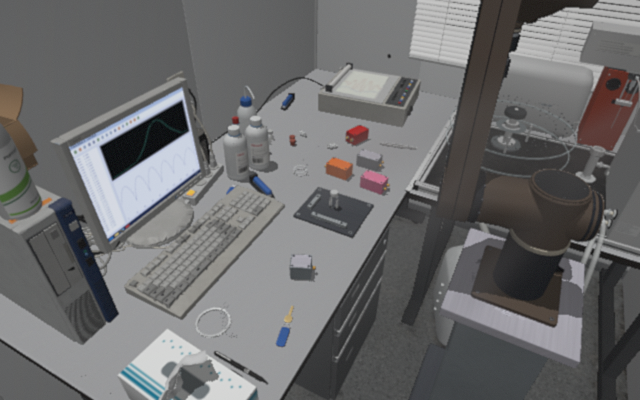

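The top view shows the jig at (317,217) with the vial on it at (320,215). There are two grey boxes, at (232,229) and (411,215). The orange (378,193), pink (374,237) and red (455,180) boxes are look-alikes. I'll enlarge a crop to tell the two grey ones apart.

```bash
python3 - <<'E'
import cv2,numpy as np
p=cv2.imread("pics/top0.png")
a=cv2.resize(p[170:260,205:275],None,fx=5,fy=5,interpolation=cv2.INTER_CUBIC)
b=cv2.resize(p[170:260,360:440],None,fx=5,fy=5,interpolation=cv2.INTER_CUBIC)
cv2.imwrite("pics/crop1.png",np.hstack([a,b]))
c=cv2.resize(p[180:255,280:355],None,fx=7,fy=7,interpolation=cv2.INTER_CUBIC)
cv2.imwrite("pics/crop2.png",c)
E
```

```text
(no output)
```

View pics/crop1.png

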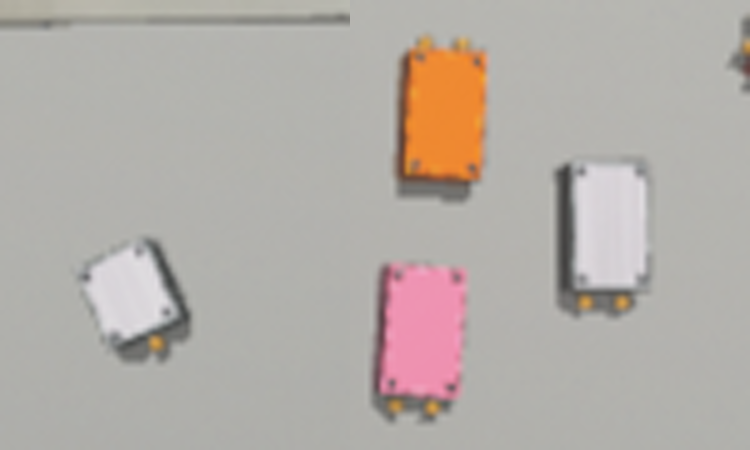

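View pics/crop2.png

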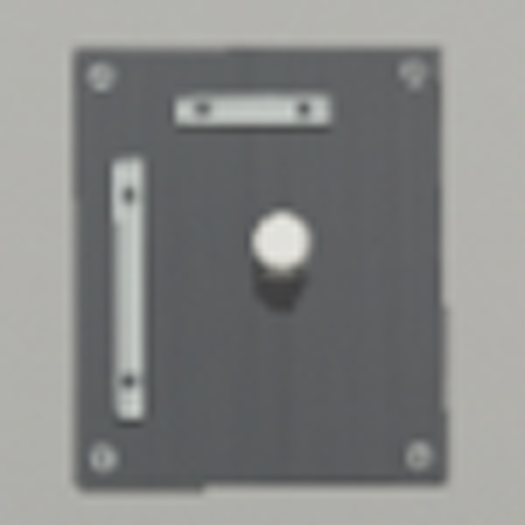

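The right grey box (411,215) is long and has two plugs, so it is the longer module. The left one (232,229) has one plug and is the short module. Next I measure.

```bash
cat > h.py <<'E'
import cv2,numpy as np
from plant import ctrl
def ray(n,uv,z):
    i=ctrl.camera_info(n);K=i["camera_matrix"];T=i["world_to_cam"];R=T[:3,:3];t=T[:3,3]
    uv=np.atleast_2d(uv).astype(float);c=-R.T@t
    d=(R.T@np.linalg.inv(K)@np.c_[uv,np.ones(len(uv))].T).T
    return c+d*((z-c[2])/d[:,2])[:,None]
def rect(P):
    r=cv2.minAreaRect((P[:,:2]*1000).astype(np.float32)); return r
def blob(m,seed):
    n,l,s,c=cv2.connectedComponentsWithStats(m.astype(np.uint8),connectivity=4)
    k=l[seed[1],seed[0]]; assert k>0
    b=(l==k).astype(np.uint8); cs,_=cv2.findContours(b,cv2.RETR_EXTERNAL,cv2.CHAIN_APPROX_NONE)
    return b,max(cs,key=len)[:,0,:]
E
python3 - <<'E'
from h import *
f=np.load("top0.npz");p=f["p"].astype(int);d=f["d"]
hsv=cv2.cvtColor(f["p"],cv2.COLOR_RGB2HSV)
print(p[215,411],p[229,232],p[215,320],p[230,330],p[230,440],p[215,299],p[196,317])
v=p.min(2)
for nm,seed,z,lo,hi in[("module",(411,215),.042,195,256),("short",(232,229),.042,195,256),("cap",(320,214),.066,180,256),("plate",(335,235),.008,60,130),("fence",(298,222),.02,180,256),("stop",(317,196),.02,180,256),("orange",(378,193),.042,-1,100),("pink",(374,237),.042,0,0)]:
    if nm=="orange": m=(hsv[...,1]>120)
    elif nm=="pink": m=hsv[...,1]>70
    else: m=(v>=lo)&(v<hi)
    try: b,c=blob(m,seed)
    except AssertionError: print(nm,"miss",p[seed[1],seed[0]]);continue
    P=ray("top",c,z); r=rect(P); ys,xs=np.nonzero(b); C=ray("top",[[xs.mean(),ys.mean()]],z)[0]
    D=np.median(d[b>0]); i=ctrl.camera_info("top")["world_to_cam"]
    zc=(D-i[2,3]-i[2,0]*C[0]-i[2,1]*C[1])/i[2,2]
    print(nm,b.sum(),"rect",np.round(r[0],1),np.round(r[1],1),round(r[2],1),"cent",np.round(C*1000,1),"zdepth",round(zc,4))
E
```

```text
[212 208 212] [218 214 218] [226 225 220] [93 94 97] [179 178 174] [192 197 193] [194 199 196]
module 295 rect [ 529.6 -314.3] [38.4 68.5] 88.5 cent [ 529.8 -315.2   42. ] zdepth 0.0435
short 193 rect [491.  221.6] [46.7 40.7] 22.5 cent [491.  221.1  42. ] zdepth 0.0439
cap 40 rect [530.3 -43.7] [17.4 17.4] 89.7 cent [530.5 -43.1  66. ] zdepth 0.0671
plate 2901 rect [522.9 -35.6] [189.1 157.7] 0.1 cent [520.5 -38.    8. ] zdepth 0.0089
fence 49 rect [514.2  21.6] [ 6.  69.1] 90.0 cent [516.   20.3  20. ] zdepth 0.0206
stop 24 rect [591.  -31.3] [33.3  6.1] 89.8 cent [589.6 -32.3  20. ] zdepth 0.0207
orange 415 rect [ 598.3 -216.8] [47.5 81.3] 88.8 cent [ 595.7 -217.2   42. ] zdepth 0.0436
pink 426 rect [ 462.5 -201.3] [48.  84.2] 85.2 cent [ 465.4 -201.9   42. ] zdepth 0.0432
```

```bash
cat >> h.py <<'E'
def edge(g,axis,fixed,span,thr,z,cam="top",last=False):
    # subpixel crossing of thr in g; axis 'x': scan columns span for each row in fixed
    pts=[]
    for k in fixed:
        s=g[k,span[0]:span[1]] if axis=='x' else g[span[0]:span[1],k]
        s=s-thr; c=np.nonzero(s[:-1]*s[1:]<=0)[0]
        if len(c)==0: continue
        j=c[-1] if last else c[0]; q=span[0]+j+s[j]/(s[j]-s[j+1]+1e-9)
        pts.append((q,k) if axis=='x' else (k,q))
    P=ray(cam,pts,z)[:,:2]
    vx,vy,x,y=cv2.fitLine((P*1000).astype(np.float32),cv2.DIST_HUBER,0,.01,.01).ravel()
    return vx,vy,x,y
def ang(e,ref):
    a=np.degrees(np.arctan2(e[1],e[0]))-ref
    return (a+90)%180-90
E
python3 - <<'E'
from h import *
g=np.load("top0.npz")["p"].astype(float).mean(2)
L=edge(g,'x',range(192,244),(284,296),135,.008); R=edge(g,'x',range(192,244),(337,350),135,.008)
T=edge(g,'y',range(296,340),(182,192),135,.008); B=edge(g,'y',range(296,340),(243,256),135,.008)
for n,e,r in(("L",L,0),("R",R,0),("T",T,90),("B",B,90)): print(n,np.round(e[2:],1),round(ang(e,r),2))
L=edge(g,'x',range(205,226),(398,410),150,.042); R=edge(g,'x',range(205,226),(415,426),195,.042)
T=edge(g,'y',range(405,418),(198,206),195,.042); B=edge(g,'y',range(405,418),(222,232),150,.042)
for n,e,r in(("mL",L,0),("mR",R,0),("mT",T,90),("mB",B,90)): print(n,np.round(e[2:],1),round(ang(e,r),2))
print(g[215,396:426].round());print(g[196:236,411].round())
s=cv2.imread("pics/scene0.png")
cv2.imwrite("pics/crop3.png",cv2.resize(s[120:250,280:420],None,fx=5,fy=4.5,interpolation=cv2.INTER_CUBIC))
E
```

```text
L [535.3  46. ] 0.52
R [ 531.7 -114.3] 0.64
T [618.8 -23.3] 0.03
B [427.3 -22.6] 1.4
mL [ 526.6 -281.8] -1.44
mR [ 528.9 -334.8] -2.68
mT [ 564.2 -315.3] -2.4
mB [ 491.9 -313.5] -1.56
[178. 178. 178. 178. 179. 124.  75.  75. 111. 190. 217. 218. 215. 212.
 212. 211. 212. 211. 214. 216. 213. 213. 212. 179. 172. 178. 178. 178.
 179. 178.]
[179. 179. 179. 179. 179. 171. 176. 202. 215. 215. 214. 213. 213. 213.
 213. 212. 212. 212. 211. 211. 211. 211. 210. 210. 210. 210. 210. 210.
 209. 210. 207. 163.  93. 109. 114. 113. 127. 158. 177. 177.]
```

View pics/crop3.png

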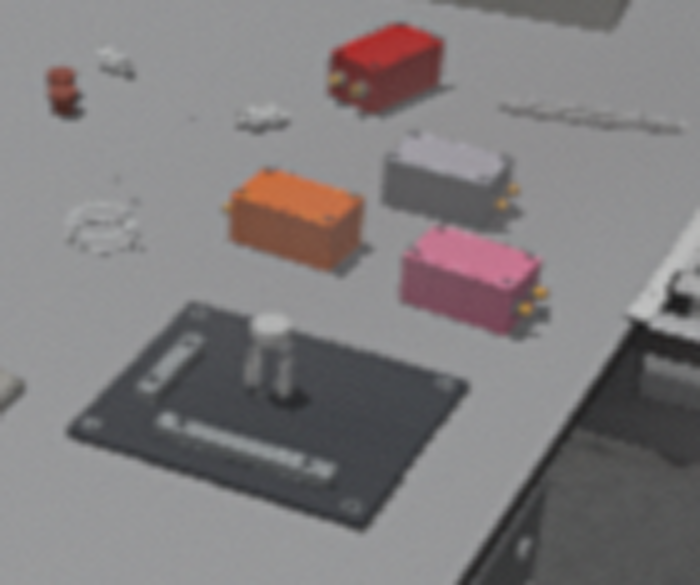

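```bash
cat >> h.py <<'E'
from scipy.spatial.transform import Rotation as Ro
def go(x,y,z,yaw=0.0):
    s=ctrl.get_state();R0=Ro.from_quat(s["tcp_rot"]);R1=Ro.from_euler('z',yaw)*Ro.from_quat([1,0,0,0])
    rv=(R0.inv()*R1).as_rotvec(); dp=R0.inv().apply(np.array([x,y,z])-s["eef_pos"])*100
    print("t",round(s["time"],2),"turn",np.round(rv,3),"cm",np.round(dp,2),"rows",round(np.linalg.norm(dp)/4.17,1),"F",np.round(s["contact_force"],1),"open",round(s["opening"]*8.54,2))
    return
E
python3 -c "
from h import *
go(.53,-.043,.14,0)"
```

```text
t 0.1 turn [-0.002  0.     0.343] cm [ 48.46 -45.56  10.52] rows 16.1 F [-0.1 -0.5  0.3] open 8.53
```

>>> servo_tool(increments="0 0 0.343 48.5 -45.6 3 6;0 0 0.343 48.5 -45.6 3 6;0 0 0.343 48.5 -45.6 3 6;0 0 0.343 48.5 -45.6 3 6;0 0 0.343 48.5 -45.6 3 6;0 0 0.343 48.5 -45.6 3 6;0 0 0.343 48.5 -45.6 3 6;0 0 0.343 48.5 -45.6 3 6;0 0 0.343 48.5 -45.6 3 6;0 0 0.343 48.5 -45.6 3 6", grip_force=20)

```text
time: 0.93
eef_pos: [0.4169, -0.2631, 0.2262]
tcp_rot: [1.0, -0.0, -0.0, -0.0]
contact_force: [1.0, -1.2, -0.0]
opening: 0.706
```

```bash
python3 -c "
from h import *
go(.53,-.043,.14,0);print(ctrl.get_state()['eef_pos'])"
```

```text
t 0.93 turn [-0.     0.    -0.001] cm [ 11.3  -22.01   8.62] rows 6.3 F [ 1.  -1.2 -0. ] open 6.03
[ 0.41692738 -0.26310509  0.22615526]
```

>>> servo_tool(increments="0 0 0 11.3 -22 8.6 5;0 0 0 11.3 -22 8.6 5;0 0 0 11.3 -22 8.6 5;0 0 0 11.3 -22 8.6 5;0 0 0 11.3 -22 8.6 5;0 0 0 11.3 -22 8.6 5;0 0 0 11.3 -22 8.6 5;0 0 0 11.3 -22 8.6 5;0 0 0 11.3 -22 8.6 5")

```text
time: 1.68
eef_pos: [0.5294, -0.045, 0.1401]
tcp_rot: [1.0, 0.001, -0.001, 0.0]
contact_force: [0.1, -0.4, -0.2]
opening: 0.587
```

```bash
python3 -c "
from h import *
for n in ('scene','top'):
    p,d=ctrl.read_camera(n)
    c=p[110:250,270:410] if n=='scene' else p[160:300,240:400]
    cv2.imwrite(f'pics/{n}1.png',cv2.resize(c[:,:,::-1],None,fx=4,fy=4,interpolation=cv2.INTER_CUBIC))
go(.53,-.043,.041,0);print(ctrl.get_state()['eef_pos'])"
```

```text
t 1.78 turn [ 0.001 -0.001 -0.001] cm [ 0.03 -0.35 10.01] rows 2.4 F [-0.1  1.5 -0.1] open 4.98
[ 0.52968183 -0.0463942   0.14108152]
```

View pics/scene1.png

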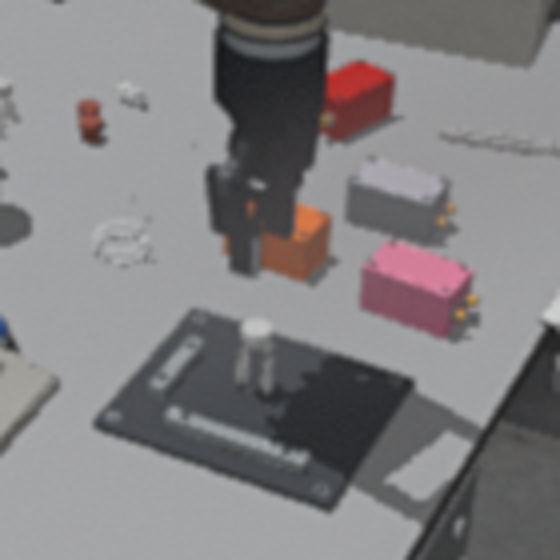

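The scene crop shows the gripper above the vial (crop (257,345)), jaws open and clear of the fence and stop. Now I descend and close.

>>> servo_tool(increments="0 0 0 0 -0.3 5 5;0 0 0 0 -0.3 8 5;0 0 0 0 -0.3 10 5;0 0 0 0 -0.3 10 5;0 0 0 0 -0.3 10 2;0 0 0 0 -0.3 10 2;0 0 0 0 -0.3 10 2;0 0 0 0 -0.3 10 2;0 0 0 0 -0.3 10 2;0 0 0 0 -0.3 10 2", grip_force=20)

```text
time: 2.62
eef_pos: [0.5313, -0.0428, 0.0426]
tcp_rot: [1.0, 0.0, 0.002, 0.001]
contact_force: [-0.0, -0.8, 5.8]
opening: 0.311
```

```bash
python3 -c "
from h import *
for n in ('scene','top'):
    p,d=ctrl.read_camera(n)
    c=p[110:250,270:410] if n=='scene' else p[160:300,240:400]
    cv2.imwrite(f'pics/{n}2.png',cv2.resize(c[:,:,::-1],None,fx=4,fy=4,interpolation=cv2.INTER_CUBIC))
go(.53,-.043,.041,0);print(ctrl.get_state()['eef_pos'])"
```

```text
t 2.72 turn [ 0.002 -0.003  0.   ] cm [-0.13  0.02  0.16] rows 0.1 F [-1.5 -0.8  6. ] open 2.64
[ 0.53131274 -0.04283505  0.04262593]
```

View pics/scene2.png

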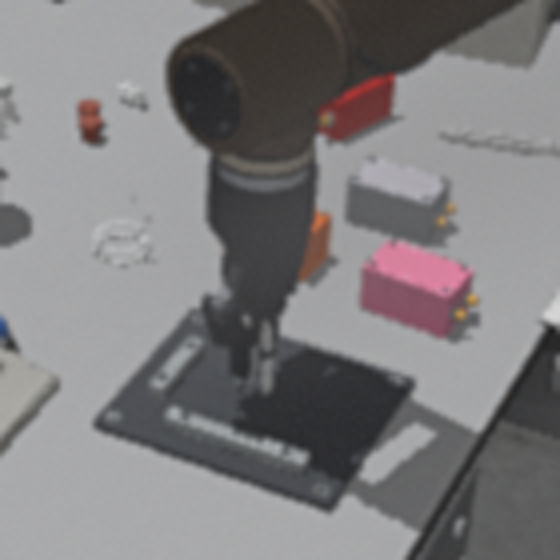

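Gripped at 2.6 cm, which fits the 28 mm vial. Lift.

>>> servo_tool(increments="0 0 0 0 0 -2 2;0 0 0 0 0 -5 2;0 0 0 0 0 -5 2;0 0 0 0 -4 -5 2;0 0 0 0 -8 -5 2;0 0 0 0 -12 -5 2;0 0 0 0 -16 -5 2;0 0 0 0 -16.5 -5 2;0 0 0 0 -16.5 -5 2;0 0 0 0 -16.5 -5 2")

```text
time: 3.55
eef_pos: [0.5295, 0.1229, 0.0903]
tcp_rot: [1.0, 0.001, -0.0, 0.0]
contact_force: [-0.4, 0.2, -0.2]
opening: 0.306
```

```bash
python3 -c "
from h import *
for n in ('scene','top'):
    p,d=ctrl.read_camera(n)
    c=p[180:320,240:380] if n=='scene' else p[160:300,200:360]
    cv2.imwrite(f'pics/{n}3.png',cv2.resize(c[:,:,::-1],None,fx=4,fy=4,interpolation=cv2.INTER_CUBIC))
go(.53,.122,.034,0);print(ctrl.get_state()['eef_pos'])"
```

```text
t 3.65 turn [ 0.     0.    -0.001] cm [ 0.02 -0.04  5.64] rows 1.4 F [-0.2 -1.1  0. ] open 2.62
[0.52976844 0.12166471 0.09035531]
```

View pics/scene3.png

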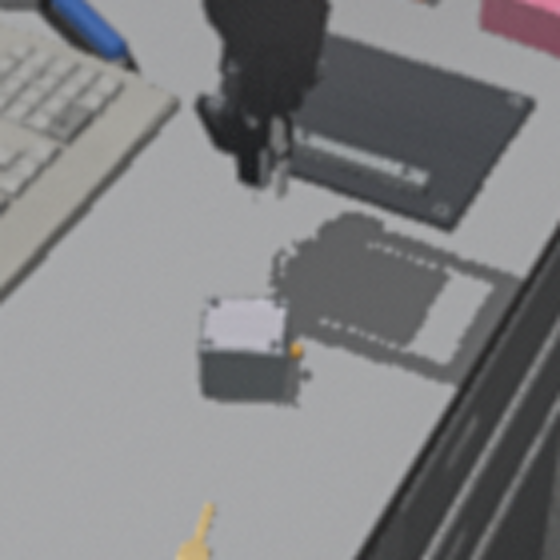

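The vial is held upright. Lower it and feel for contact.

>>> servo_tool(increments="0 0 0 0 0 3 2;0 0 0 0 0 4.5 2;0 0 0 0 0 5.2 2;0 0 0 0 0 5.4 2;0 0 0 0 0 5.5 2;0 0 0 0 0 5.5 2;0 0 0 0 0 5.5 2")

```text
time: 4.23
eef_pos: [0.5308, 0.1225, 0.0367]
tcp_rot: [1.0, -0.0, 0.001, -0.0]
contact_force: [-0.8, 0.3, 0.4]
opening: 0.312
```

>>> servo_tool(increments="0 0 0 0 0 0.1 2;0 0 0 0 0 0.1 2;0 0 0 0 0 0.2 2;0 0 0 0 0 0.2 2")

```text
time: 4.57
eef_pos: [0.5304, 0.1229, 0.0347]
tcp_rot: [1.0, 0.0, 0.001, 0.0]
contact_force: [-1.0, -0.3, 4.3]
opening: 0.309
```

4.3 N upward means it is on the desk. Release.

>>> servo_tool(increments="0 0 0 0 0 0 3;0 0 0 0 0 0 3.5;0 0 0 0 0 0 4;0 0 0 0 0 0 5;0 0 0 0 0 0 5;0 0 0 0 0 0 5;0 0 0 0 0 -3 5;0 0 0 0 0 -7 5;0 0 0 0 0 -10 5;0 0 0 0 0 -10 5")

```text
time: 5.4
eef_pos: [0.5344, 0.1231, 0.1412]
tcp_rot: [1.0, -0.0, 0.007, -0.0]
contact_force: [1.3, 0.3, 0.8]
opening: 0.588
```

```bash
python3 -c "
from h import *
for n in ('scene','top'):
    p,d=ctrl.read_camera(n)
    c=p[180:320,240:380] if n=='scene' else p[160:300,200:360]
    cv2.imwrite(f'pics/{n}4.png',cv2.resize(c[:,:,::-1],None,fx=4,fy=4,interpolation=cv2.INTER_CUBIC))
go(.528,-.314,.2,-.038);print(ctrl.get_state()['eef_pos'])"
```

```text
t 5.5 turn [-0.    -0.004  0.038] cm [-0.25 43.68 -6.47] rows 10.6 F [-0.3  0.5 -0.2] open 4.97
[0.53087889 0.12278154 0.13537864]
```

View pics/scene4.png

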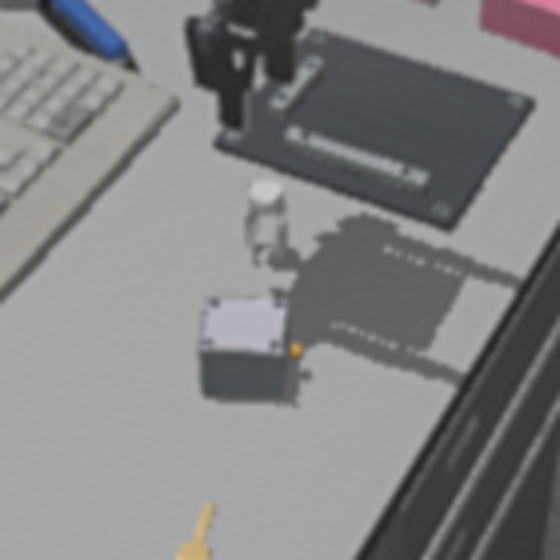

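The scene crop shows the vial upright on the desk at crop (267,220), clear of the jig and short module. Next is the longer module.

>>> servo_tool(increments="0 0 0.038 -0.2 43.7 -3 8;0 0 0.038 -0.2 43.7 -3 8;0 0 0.038 -0.2 43.7 -3 8;0 0 0.038 -0.2 43.7 -3 8;0 0 0.038 -0.2 43.7 -3 8;0 0 0.038 -0.2 43.7 -3 8;0 0 0.038 -0.2 43.7 -3 8;0 0 0.038 -0.2 43.7 -3 8;0 0 0.038 -0.2 43.7 -3 8;0 0 0.038 -0.2 43.7 -3 8")

```text
time: 6.33
eef_pos: [0.5262, -0.2942, 0.1596]
tcp_rot: [1.0, -0.019, -0.002, -0.001]
contact_force: [1.3, 0.2, 0.6]
opening: 0.941
```

>>> servo_tool(increments="0 0 0 0 2 0 8;0 0 0 0 2 0 8;0 0 0 0 2 0 8;0 0 0 0 2 0 8")

```text
time: 6.67
eef_pos: [0.5261, -0.3116, 0.16]
tcp_rot: [1.0, -0.019, -0.001, -0.001]
contact_force: [-0.8, 0.6, 0.1]
opening: 0.939
```

```bash
python3 -c "
from h import *
for n in ('scene','top'):
    p,d=ctrl.read_camera(n)
    c=p[110:250,300:440] if n=='scene' else p[160:300,340:480]
    cv2.imwrite(f'pics/{n}5.png',cv2.resize(c[:,:,::-1],None,fx=4,fy=4,interpolation=cv2.INTER_CUBIC))
go(.528,-.314,.03,-.038);print(ctrl.get_state()['eef_pos'])"
```

```text
t 6.77 turn [-0.002  0.002  0.001] cm [ 0.17  0.31 13.08] rows 3.1 F [ 0.1  0.5 -0.7] open 8.0
[ 0.52668538 -0.31108038  0.16082897]
```

View pics/scene5.png

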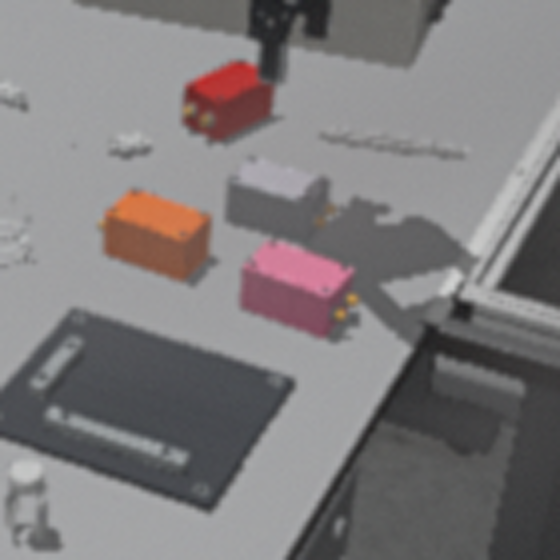

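The gripper is above the grey two-plug module (crop (280,195)). Descend.

>>> servo_tool(increments="0 0 0 0.2 0.3 4 8;0 0 0 0.2 0.3 8 8;0 0 0 0.2 0.3 11 8;0 0 0 0.2 0.3 13 8;0 0 0 0.2 0.3 13.1 8;0 0 0 0.2 0.3 13.1 8", grip_force=40)

```text
time: 7.27
eef_pos: [0.5283, -0.3141, 0.0298]
tcp_rot: [1.0, -0.018, -0.001, -0.001]
contact_force: [-0.4, -0.0, 0.8]
opening: 0.94
```

>>> servo_tool(increments="0 0 0 0 0 0 6;0 0 0 0 0 0 4;0 0 0 0 0 0 3.5;0 0 0 0 0 0 3.5;0 0 0 0 0 0 3.5;0 0 0 0 0 0 3.5;0 0 0 0 0 0 3.5")

```text
time: 7.85
eef_pos: [0.5305, -0.317, 0.0338]
tcp_rot: [1.0, -0.019, 0.002, 0.001]
contact_force: [0.7, 0.8, 7.0]
opening: 0.527
```

```bash
python3 -c "
from h import *
go(.528,-.314,.03,-.038);print(ctrl.get_state())"
```

```text
t 7.85 turn [ 0.002 -0.004 -0.   ] cm [-0.26 -0.29  0.38] rows 0.1 F [0.7 0.8 7. ] open 4.5
{'time': 7.85, 'qpos': array([-7.02814945e-01,  4.11987690e-01,  1.84133088e+00,  6.14989648e-04,
        8.83956480e-01,  9.05737028e-01]), 'dq': array([ 6.08266168e-05, -1.56439984e-03, -1.61171342e-04,  1.38402157e-03,
        2.28155041e-04,  1.61752680e-03]), 'joint_efforts': array([ -0.82638698, -35.54712296, -20.95575213,  -0.19398264,
        -0.21405208,   0.05806163]), 'eef_pos': array([ 0.53048064, -0.31699309,  0.03384401]), 'tcp_rot': array([ 0.99981577, -0.01907109,  0.00182377,  0.00117942]), 'contact_force': array([0.675227  , 0.80785781, 7.02376285]), 'wrist_torque': array([ 0.30172016, -0.0102009 ,  0.02134216]), 'opening': 0.5269715664014527}
```

Opening is 4.5 cm, consistent with the 46 mm width. Lift.

>>> servo_tool(increments="0 0 0 0 0 -2 3.5;0 0 0 0 0 -5 3.5;0 0 0 0 0 -7 3.5;0 0 0 0 0 -7 3.5;0 0 0 0 0 -7 3.5;0 0 0 0 0 -7 3.5")

```text
time: 8.35
eef_pos: [0.5279, -0.3153, 0.0995]
tcp_rot: [1.0, -0.019, -0.001, -0.001]
contact_force: [-0.9, -0.3, -1.4]
opening: 0.532
```

```bash
python3 -c "
from h import *
for n in ('scene','top'):
    p,d=ctrl.read_camera(n)
    c=p[70:210,300:440] if n=='scene' else p[160:300,340:480]
    cv2.imwrite(f'pics/{n}6.png',cv2.resize(c[:,:,::-1],None,fx=4,fy=4,interpolation=cv2.INTER_CUBIC))
go(.528,-.314,.03,-.038);print(ctrl.get_state()['eef_pos'])"
```

```text
t 8.45 turn [-0.003  0.003 -0.   ] cm [ 0.06 -0.08  6.86] rows 1.6 F [ 0.3  0.2 -2.1] open 4.54
[ 0.52756151 -0.31499584  0.09857316]
```

View pics/scene6.png

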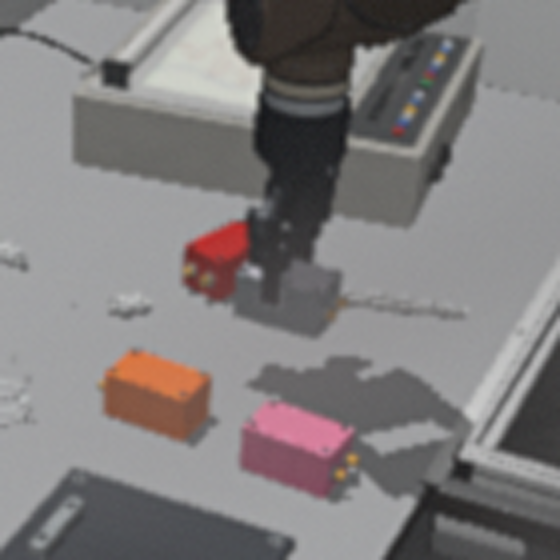

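View pics/top6.png

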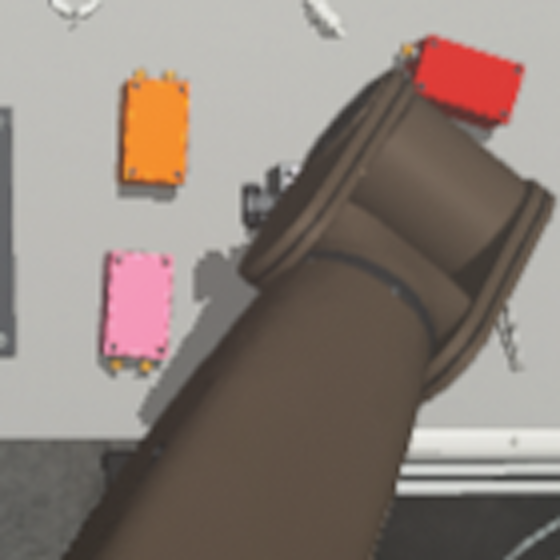

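Module held level, with the plugs still towards the robot. Carry it to the jig, short of the corner by about 15 mm on both axes.

```bash
python3 -c "
from h import *
go(.528,-.025,.1,.01)"
```

```text
t 8.45 turn [-0.003  0.003 -0.048] cm [ -1.07 -28.98  -0.06] rows 7.0 F [ 0.3  0.2 -2.1] open 4.54
```

>>> servo_tool(increments="0 0 -0.048 -1.1 -4 -1 3.5;0 0 -0.048 -1.1 -8 -1 3.5;0 0 -0.048 -1.1 -12 -1 3.5;0 0 -0.048 -1.1 -16 -1 3.5;0 0 -0.048 -1.1 -20 -1 3.5;0 0 -0.048 -1.1 -24 -0.5 3.5;0 0 -0.048 -1.1 -27 0 3.5;0 0 -0.048 -1.1 -29 0 3.5;0 0 -0.048 -1.1 -29 0 3.5;0 0 -0.048 -1.1 -29 0 3.5")

```text
time: 9.28
eef_pos: [0.5279, -0.0247, 0.0995]
tcp_rot: [1.0, 0.006, -0.001, -0.0]
contact_force: [0.1, -0.6, -2.1]
opening: 0.528
```

```bash
python3 -c "
from h import *
for n in ('scene','top'):
    p,d=ctrl.read_camera(n)
    c=p[110:250,270:410] if n=='scene' else p[160:300,240:380]
    cv2.imwrite(f'pics/{n}7.png',cv2.resize(c[:,:,::-1],None,fx=4,fy=4,interpolation=cv2.INTER_CUBIC))
go(.528,-.025,.042,.01);print(ctrl.get_state()['eef_pos'])"
```

```text
t 9.38 turn [ 0.     0.001 -0.   ] cm [-0.06 -0.13  5.84] rows 1.4 F [ 1.1 -0.1 -2. ] open 4.53
[ 0.52868692 -0.02632285  0.10036174]
```

View pics/scene7.png

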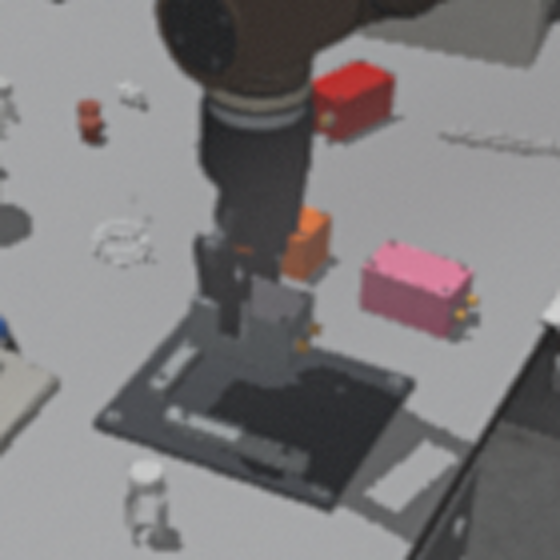

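View pics/top7.png

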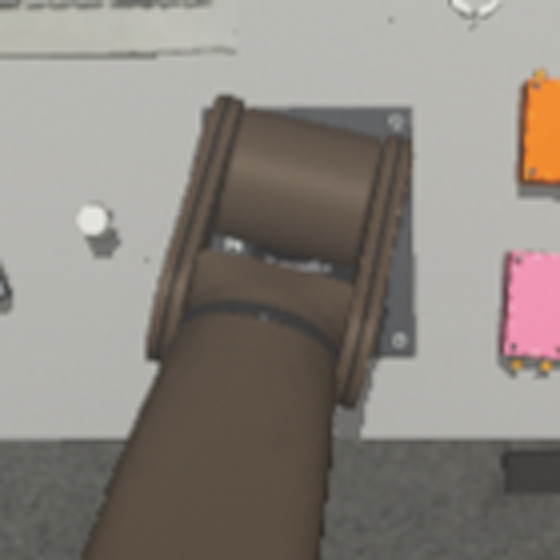

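```bash
python3 -c "
from h import *
p,d=ctrl.read_camera('scene')
c=p[160:215,305:365]
c=cv2.resize(c[:,:,::-1],None,fx=10,fy=10,interpolation=cv2.INTER_CUBIC)
cv2.imwrite('pics/s8.png',cv2.convertScaleAbs(c,alpha=1.8))
i=ctrl.camera_info('scene');
s=ctrl.get_state();print(s['eef_pos'])
T=i['world_to_cam'];K=i['camera_matrix']
def pr(P):
    q=K@(T[:3,:3]@np.array(P)+T[:3,3]);return q[:2]/q[2]
x,y,z=s['eef_pos']
for dx in(-40.5,-38,35.5):
  for n,dz in(('bot',-34),('top',8)):
    print(dx,n,np.round((pr([x+dx/1000,y+.023,z+dz/1000])-[305,160])*10))
"
```

```text
[ 0.52885858 -0.02672361  0.10062397]
-40.5 bot [363. 433.]
-40.5 top [370. 313.]
-38 bot [355. 430.]
-38 top [362. 310.]
35.5 bot [123. 353.]
35.5 top [124. 234.]
```

View pics/s8.png

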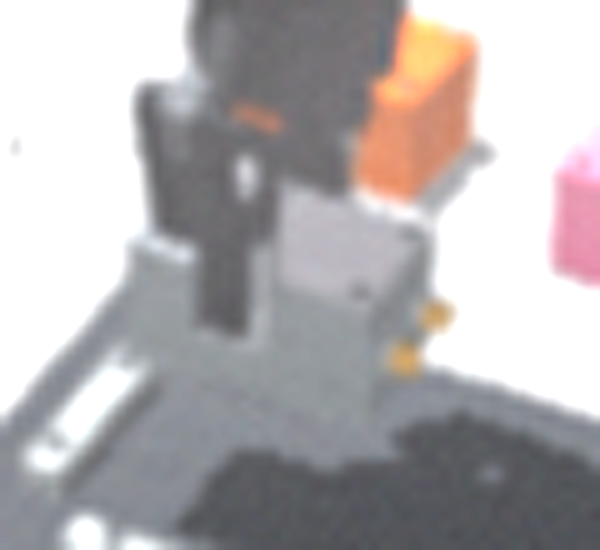

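The enlarged scene view shows the module's corners at crop (370,310), (130,245) and (365,425). That is within 1 mm of where my grasp estimate puts them, level and plugs to the robot. Lower onto the plate.

>>> servo_tool(increments="0 0 0 0 -0.1 3 3.5;0 0 0 0 -0.1 5 3.5;0 0 0 0 -0.1 5.5 3.5;0 0 0 0 -0.1 5.8 3.5;0 0 0 0 -0.1 6.1 3.5;0 0 0 0 -0.1 6.1 3.5")

```text
time: 9.93
eef_pos: [0.5306, -0.0258, 0.042]
tcp_rot: [1.0, 0.004, 0.002, 0.0]
contact_force: [0.4, -0.2, -1.5]
opening: 0.534
```

>>> servo_tool(increments="0 0 0 0 0 0.2 3.5;0 0 0 0 0 0.3 3.5;0 0 0 0 0 0.4 3.5;0 0 0 0 0 0.4 3.5")

```text
time: 10.27
eef_pos: [0.5314, -0.0259, 0.0418]
tcp_rot: [1.0, 0.005, 0.001, 0.001]
contact_force: [-10.0, 0.9, 22.2]
opening: 0.528
```

>>> servo_tool(increments="0 0 0 0 0 -0.2 3.5;0 0 0 0 0 -0.25 3.5;0 0 0 0 0 -0.25 3.5")

```text
time: 10.52
eef_pos: [0.5316, -0.0258, 0.0418]
tcp_rot: [1.0, 0.005, 0.003, 0.001]
contact_force: [-1.2, 0.5, 9.0]
opening: 0.53
```

```bash
python3 -c "
from h import *
p,d=ctrl.read_camera('scene')
c=p[160:240,290:370]
c=cv2.resize(c[:,:,::-1],None,fx=7,fy=7,interpolation=cv2.INTER_CUBIC)
cv2.imwrite('pics/s9.png',cv2.convertScaleAbs(c,alpha=1.8))
go(.53,-.025,.042,.01);print(ctrl.get_state()['eef_pos'],ctrl.get_state()['wrist_torque'])"
```

```text
t 10.57 turn [ 0.002 -0.005 -0.   ] cm [-0.15 -0.08 -0.02] rows 0.0 F [-2.1  0.7  9.8] open 4.54
[ 0.53155425 -0.02582037  0.04181523] [-0.14071437  0.37670649  0.03581031]
```

View pics/s9.png

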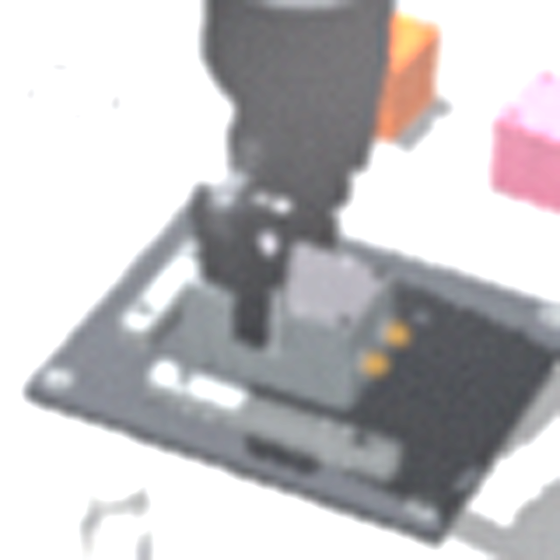

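The module is flat on the plate, short of both bars. Now slide towards the fence (+y).

>>> servo_tool(increments="0 0 0 0 -0.4 0 3.5;0 0 0 0 -0.8 0 3.5;0 0 0 0 -1.1 0 3.5;0 0 0 0 -1.3 0 3.5;0 0 0 0 -1.4 0 3.5;0 0 0 0 -1.4 0 3.5", grip_force=60)

```text
time: 11.07
eef_pos: [0.5323, -0.0122, 0.0419]
tcp_rot: [1.0, 0.005, 0.004, 0.001]
contact_force: [-0.3, -2.5, 7.8]
opening: 0.524
```

>>> servo_tool(increments="0 0 0 0.3 -0.2 0 3.5;0 0 0 0.6 -0.4 0 3.5;0 0 0 0.9 -0.5 0 3.5;0 0 0 1.0 -0.6 0 3.5;0 0 0 1.0 -0.7 0 3.5;0 0 0 1.0 -0.7 0 3.5")

```text
time: 11.57
eef_pos: [0.5402, -0.0071, 0.042]
tcp_rot: [1.0, 0.006, 0.001, 0.003]
contact_force: [-7.7, -10.0, 12.6]
opening: 0.528
```

>>> servo_tool(increments="0 0 0 0.3 0 0 3.5;0 0 0 0.5 0 0 3.5;0 0 0 0.7 0 0 3.5;0 0 0 0.7 0 0 3.5;0 0 0 0.7 0 0 3.5")

```text
time: 11.98
eef_pos: [0.5471, -0.007, 0.042]
tcp_rot: [1.0, 0.006, 0.0, 0.003]
contact_force: [-8.5, -9.8, 13.3]
opening: 0.527
```

>>> servo_tool(increments="0 0 0 0.2 0 0 3.5;0 0 0 0.3 0 0 3.5;0 0 0 0.3 0 0 3.5")

```text
time: 12.23
eef_pos: [0.5474, -0.007, 0.042]
tcp_rot: [1.0, 0.006, -0.004, 0.003]
contact_force: [-17.3, -10.5, 22.2]
opening: 0.525
```

Both faces contacted, at the TCP position predicted for the seat. Check with images.

>>> servo_tool(increments="0 0 0 0 -0.1 -0.1 3.5;0 0 0 0 -0.1 -0.1 3.5;0 0 0 0 -0.1 -0.1 3.5;0 0 0 0 -0.1 -0.1 3.5;0 0 0 0 -0.1 -0.1 3.5;0 0 0 0 -0.1 -0.1 3.5")

```text
time: 12.73
eef_pos: [0.5474, -0.0069, 0.0422]
tcp_rot: [1.0, 0.006, -0.003, 0.004]
contact_force: [-13.3, -13.2, 17.2]
opening: 0.523
```

```bash
python3 -c "
from h import *
p,d=ctrl.read_camera('scene');q,_=ctrl.read_camera('top')
c=cv2.resize(p[160:240,290:370,::-1],None,fx=7,fy=7,interpolation=cv2.INTER_CUBIC)
cv2.imwrite('pics/s10.png',cv2.convertScaleAbs(c,alpha=1.8))
cv2.imwrite('pics/s10full.png',p[:,:,::-1]);cv2.imwrite('pics/t10full.png',q[:,:,::-1])
s=ctrl.get_state();print({k:np.round(s[k],3) for k in('time','eef_pos','tcp_rot','contact_force','wrist_torque','opening')})
i=ctrl.camera_info('scene');T=i['world_to_cam'];K=i['camera_matrix']
def pr(P):
    q=K@(T[:3,:3]@np.array(P)+T[:3,3]);return q[:2]/q[2]
R=Ro.from_euler('z',.01).as_matrix()
for n,j in(('mx top+x',(60,50,50)),('top-x',(-16,50,50)),('bot-x',(-16,50,8)),('plug',(-26,27,28))):
    w=np.array([.523,-.0345,0])+R@np.array(j)/1000; print(n,np.round((pr(w)-[290,160])*7))
"
```

```text
{'time': np.float64(12.833), 'eef_pos': array([ 0.547, -0.007,  0.042]), 'tcp_rot': array([ 1.   ,  0.006, -0.003,  0.004]), 'contact_force': array([-13.936, -14.521,  16.367]), 'wrist_torque': array([-2.253,  2.142, -0.206]), 'opening': np.float64(0.529)}
mx top+x [129. 293.]
top-x [296. 348.]
bot-x [293. 427.]
plug [341. 365.]
```

View pics/s10.png

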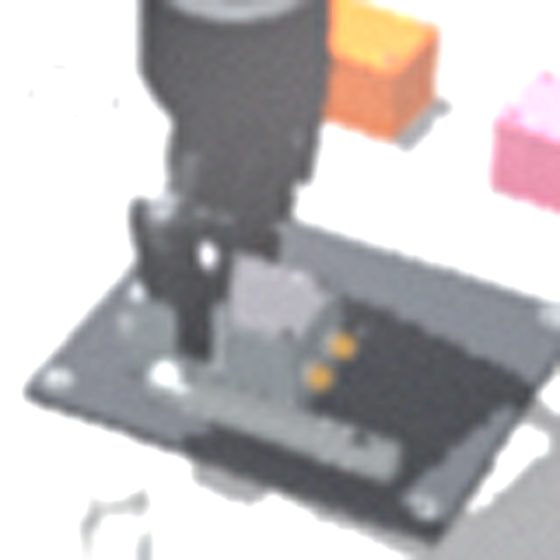

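View pics/t10full.png

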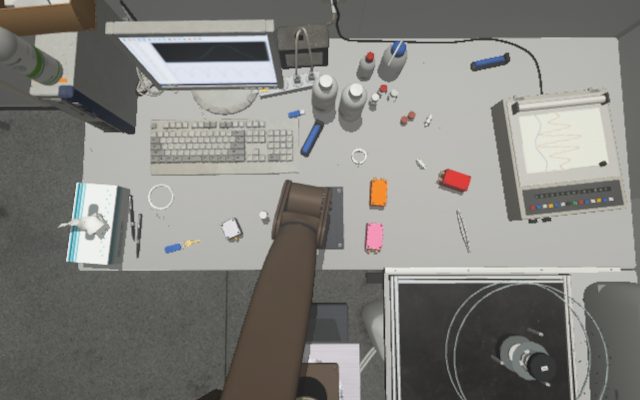

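View pics/s10full.png

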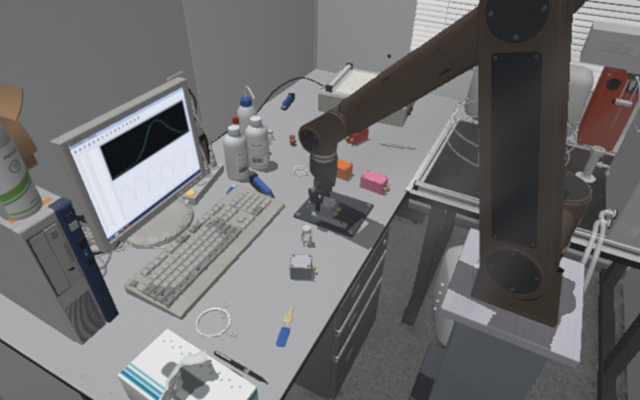

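The crop shows the module tight in the corner, plugs at (343,345) and (320,378), midpoint matching the predicted seat. The vial stands at (306,233) in the scene view, and the short module is in place. I'll add a touch of down-force, then check lid height from depth for tilt.

>>> servo_tool(increments="0 0 0 0 0.02 0.05 3.5;0 0 0 0 0.02 0.05 3.5;0 0 0 0 0.02 0.05 3.5;0 0 0 0 0.02 0.05 3.5;0 0 0 0 0.02 0.05 3.5;0 0 0 0 0.02 0.05 3.5")

```text
time: 13.33
eef_pos: [0.5474, -0.0069, 0.0421]
tcp_rot: [1.0, 0.006, -0.003, 0.004]
contact_force: [-16.7, -12.5, 18.3]
opening: 0.525
```

```bash
python3 -c "
from h import *
p,d=ctrl.read_camera('scene')
i=ctrl.camera_info('scene');T=i['world_to_cam'];K=i['camera_matrix']
v,u=np.mgrid[194:210,318:340];v=v.ravel();u=u.ravel();D=d[v,u]
C=np.linalg.inv(K)@np.c_[u,v,np.ones(len(u))].T*D
W=(T[:3,:3].T@(C-T[:3,3:])).T
br=p[v,u].mean(1)
m=(abs(W[:,2]-.051)<.004)&(br>95)
print(m.sum(),W[m].min(0).round(4),W[m].max(0).round(4),W[m].mean(0).round(4))
A=np.c_[W[m,:2]-W[m,:2].mean(0),np.ones(m.sum())];print(np.linalg.lstsq(A,W[m,2],rcond=None)[0].round(3))
vv=[(round(float(a[0]),3),round(float(a[1]),3),round(float(a[2]),3)) for a in W[m][::8]];print(vv)
v,u=np.mgrid[226:244,298:316];b=p[226:244,298:316].min(2)
m=b>190;print('cap px',u[m].mean(),v[m].mean(),m.sum(),ray('scene',[[u[m].mean(),v[m].mean()]],.056))
s=ctrl.get_state();print({k:np.round(s[k],3) for k in('time','eef_pos','tcp_rot','contact_force','dq','wrist_torque','opening')})
"
```

```text
108 [ 0.5099 -0.0278  0.0475] [0.5694 0.0131 0.0549] [ 0.5312 -0.0081  0.0519]
[-0.006  0.02   0.052]
[(0.569, -0.025, 0.052), (0.546, -0.023, 0.051), (0.541, -0.02, 0.051), (0.543, -0.012, 0.052), (0.523, -0.022, 0.052), (0.532, -0.014, 0.051), (0.539, -0.003, 0.053), (0.518, -0.012, 0.054), (0.53, -0.005, 0.051), (0.541, 0.006, 0.051), (0.521, -0.005, 0.051), (0.528, 0.007, 0.053), (0.528, 0.012, 0.052), (0.524, 0.013, 0.051)]
cap px 305.92 227.32 25 [[0.53241153 0.12072757 0.056     ]]
{'time': np.float64(13.383), 'eef_pos': array([ 0.547, -0.007,  0.042]), 'tcp_rot': array([ 1.   ,  0.006, -0.003,  0.004]), 'contact_force': array([-15.412, -14.028,  18.765]), 'dq': array([0.001, 0.001, 0.002, 0.   , 0.001, 0.001]), 'wrist_torque': array([-2.175,  2.308, -0.213]), 'opening': np.float64(0.525)}
```

The lid sits at 0.052 m, which is 8 mm above its start reading. Its slopes are under 0.02 rad and all joints are at rest. The push is about 15 N and 14 N towards the stop and fence. I'm handing in.

```bash
python3 -c "
from plant import ctrl
print(ctrl.sign_off())"
```

```text
the job is handed in; nothing more can be done
None
```

I moved the vial off the jig and stood it upright on the bare desk at about (0.53, 0.12). Then I gripped the grey two-plug module, set it flat on the plate with its plugs towards the robot, and slid it to the fence and then the end stop. I handed in at about 13.4 s, still gripping and pushing; the sign-off reports no verdict.

- **Seating:** both contacts came within about 1 mm of the position predicted for the seat. The plugs and the end edge of the lid also match the seat, to within camera resolution of about 2–3 mm.
- **Push:** the last readings showed about 15 N towards the stop, 14 N towards the fence and 19 N downwards. These are total forces at the wrist, friction included; the force on each face was not measured separately.
- **Tilt:** the lid is 8 mm higher than at the start, as expected on the plate. Its measured slopes are under 0.02 rad, and the arm was at rest.
- **Rest of the scene:** the vial is upright on the desk. The short module and the small things I could see looked unmoved; I did not measure them again.
- **One disagreement:** while lowering the module onto the plate, the wrist force briefly reached about 22 N down and 10 N sideways. I backed off before sliding.

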